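Feed a row of chargers to the end stop of the test rail

TASK

Get the test rail ready and start it. Push the row of four white chargers along the rail from behind, as one train, with the fingertips against the rearmost charger only, until the front one is fully home against the red end stop and all four stand touching in a row; do not let the row break apart, pinch them or lift them out of the channel. Then press the green button on the grey console fully down and let go of it, leaving the chargers home and the other things on the bench where they are.

Things in the scene. Friction and masses are not known exactly. Their poses are not given: they have to be found in the camera images.
- feed_rail: Straight rail fixed on the bench, along its y (roughly to the robot's left): dark steel base 360 x 72 x 6 mm with two aluminium guide strips 8 mm wide, tops 13 mm above the bench, forming a channel 44.5 mm wide centred on x = 0. Charger tops are 32 mm above the bench, so fingertips more than 13 mm above it pass over the guides. Origin: centre of the underside, on the bench (z = 0).
- end_stop: Red block fixed across one end of the channel (rail y = +160 or -160 mm; varies): 20 mm thick along the rail, 72 mm wide, top 40 mm above the bench, black round knob on top to 50 mm. Origin: at bench level under its centre; the stop face is 10 mm from it, towards the rail's middle. With the row home the chargers' centres are 28, 64, 100 and 136 mm from this origin.
- open_end_cheeks: Two low green cheeks fixed on either side of the channel at the other end of the rail (away from the end stop, 160 mm from the rail's middle), 20 mm long along the rail, 50 mm apart, tops 20 mm above the bench; the way between and above them is free. Origin: at bench level midway between them.
- charger_1: White plug-in charger, a smooth block 36 mm along the rail (its y) x 42 mm across it (its x) x 26 mm high, about 50 g, loose in the rail's channel. Origin: centre of its underside, which lies on the channel floor, 6 mm above the bench. One end of the row: the one farthest towards the rail's -y.
- charger_2: White plug-in charger, a smooth block 36 mm along the rail (its y) x 42 mm across it (its x) x 26 mm high, about 50 g, loose in the rail's channel. Origin: centre of its underside, which lies on the channel floor, 6 mm above the bench. Second from the -y end of the row, touching its neighbours (gap under 1 mm).
- charger_3: White plug-in charger, a smooth block 36 mm along the rail (its y) x 42 mm across it (its x) x 26 mm high, about 50 g, loose in the rail's channel. Origin: centre of its underside, which lies on the channel floor, 6 mm above the bench. Third from the -y end of the row.
- charger_4: White plug-in charger, a smooth block 36 mm along the rail (its y) x 42 mm across it (its x) x 26 mm high, about 50 g, loose in the rail's channel. Origin: centre of its underside, which lies on the channel floor, 6 mm above the bench. The other end of the row, farthest towards the rail's +y. The rearmost charger is the one of 1 and 4 that is farther from the red end stop.
- console: Grey box fixed on the bench, 66 x 66 mm, top 32 mm above the bench, with the green start button in the middle of its top. Origin: centre of its underside.
- start_button_top (a point): Centre of the top face of the green start button (30 mm across), which is pressed straight down.
- start_button (a joint): Travel of the green button: 0 = up, 0.006 m = fully down, grows as it is pressed. A spring returns it; fully down takes about 5 N.
- solder_spool: Blue-flanged solder spool, 54 mm across, 30 mm high, loose bystander; origin at the centre of its underside.
- tape_roll: Roll of black tape, 62 mm across, 19 mm high, loose bystander; origin at the centre of its underside.
- red_box: Small red carton, 30 x 38 mm, 52 mm high, loose bystander; origin at the centre of its underside.
Mind the look-alikes: they are no part of the job. Leave any orange or purple look-alike of the charger_1 alone.

How it is judged:
On the way, in this order (a step that is already met when the one before it is completed fails the run):
1. the whole row is home against the red end stop (horizontal distance between each of charger_1, charger_4 and end_stop below 0.141 m and horizontal distance between each of charger_2, charger_3 and end_stop below 0.105 m and x of charger_1 in the frame of feed_rail between -0.004 and 0.004 m and z of each of charger_1, charger_2, charger_3, charger_4 in the frame of feed_rail below 0.01 m and angle between each of charger_1, charger_2, charger_3, charger_4's own z axis and vertical below 0.1 rad and x of charger_2 in the frame of feed_rail between -0.004 and 0.004 m and x of charger_3 in the frame of feed_rail between -0.004 and 0.004 m and x of charger_4 in the frame of feed_rail between -0.004 and 0.004 m and linear speed of each of charger_1, charger_2, charger_3, charger_4 below 0.01 m/s), for 0.2 s.
2. then the green button is pressed fully down (value of joint start_button above 0.0048 m), for 0.05 s.
At the end, for the whole second after the job is handed in: All four chargers lie flat and at rest in the channel in one row against the red end stop, with no more than 5 mm of gaps in all between the stop and the rearmost charger, and the green button, having been pressed to at least 4.8 of its 6 mm after the row was home, is up again (all of step 1 and value of joint start_button below 0.002 m); the robot touches nothing.
It fails at once if a charger is lifted or tipped out of the channel (z of any of charger_1, charger_2, charger_3, charger_4 in the frame of feed_rail above 0.014 m or angle between any of charger_1, charger_2, charger_3, charger_4's own z axis and vertical above 0.35 rad).
It fails at once if the fingers straddle a charger to pinch it ((x of the grasp point in the frame of charger_1 between -0.02 and 0.02 m and y of the grasp point in the frame of charger_1 between -0.014 and 0.014 m and z of the grasp point in the frame of charger_1 below 0.04 m) or (x of the grasp point in the frame of charger_2 between -0.02 and 0.02 m and y of the grasp point in the frame of charger_2 between -0.014 and 0.014 m and z of the grasp point in the frame of charger_2 below 0.04 m) or (x of the grasp point in the frame of charger_3 between -0.02 and 0.02 m and y of the grasp point in the frame of charger_3 between -0.014 and 0.014 m and z of the grasp point in the frame of charger_3 below 0.04 m) or (x of the grasp point in the frame of charger_4 between -0.02 and 0.02 m and y of the grasp point in the frame of charger_4 between -0.014 and 0.014 m and z of the grasp point in the frame of charger_4 below 0.04 m)).
It fails at once if the row breaks apart (more than 15 mm between neighbours) (distance between charger_1 and charger_2 above 0.051 m or distance between charger_2 and charger_3 above 0.051 m or distance between charger_3 and charger_4 above 0.051 m).
It fails at once if a charger other than the rearmost is pushed with the fingers (more than 3 N) (contact force between the fingers and charger_2 above 3 N or contact force between the fingers and charger_3 above 3 N or (y of end_stop in the frame of feed_rail above 0 m and contact force between the fingers and charger_4 above 3 N) or (y of end_stop in the frame of feed_rail below 0 m and contact force between the fingers and charger_1 above 3 N)).
It fails at once if a bystander is moved by more than 30 mm (distance of any of solder_spool, tape_roll, red_box from where it was at the start of the episode above 0.03 m).
It also fails if it takes over 35 s, if anything falls off the work surface, if the arm or the gripper's body presses on something with over 40 N, if the wrist force passes 120 N, or if a joint passes its speed limit or range.

ROBOT

A 7-joint arm with a two-finger parallel gripper is mounted at the origin on a cart in front of the work surface, level with it; the furniture and walls round the work are solid. World frame = base frame: x ahead of the robot, y to its left, z up, the work surface at z = 0. Lengths are in m, angles in rad, forces in N, time in s.
With the tool pointing down it reaches from about 0.425 to 0.925 m from the base axis. Payload 6.8 kg.
Tool frame: the origin (TCP) lies at the very end of the fingers, on their centre line; the grasp point (between the pads) lies 19 mm behind it; z points along the fingers, y is the line along which they close (so a half turn about z gives the same grasp; the last joint's range is limited). The gripper opens to 85 mm and grips with 20 to 120 N. Pads are 22 mm wide; open, the fingers measure 114 mm over their backs; the gripper's body (76 mm by 85 mm) begins 54 mm behind the grasp point. The pads swing forward as they close: fully open they stand 13 mm farther back than shut.
Start: joints at [1.106, 0.477, 0.022, 1.555, -0.011, 1.109, -0.083], TCP at [0.236, -0.633, 0.231] pointing down, gripper open.
Joint ranges: [-2.96, 2.96], [-0.34, 2.1], [-1.41, 1.46], [0.24, 2.44], [-1.37, 4.51], [0.17, 1.92], [-2.96, 2.96]. Speed limits (rad/s): [2.39, 2.39, 3.14, 3.14, 3.14, 3.14, 3.14].

INTERFACE

Orientations are given as a unit quaternion [w, x, y, z].
In Python, from station import bot gives the robot as it stands. The module is installed in compiled form; this text tells all that it offers.
- The arm moves only by the shell command python3 -m jog 'ROWS' [OPENING] [FORCE]. ROWS is JSON, a list of rows, each a list of 4 numbers: the shift along the tool's x, y, z in cm, then the turn about the tool's z in rad. In form: [[x, y, z, spin], ...]. A call has 1 to 20 rows; each row is the pose to reach, as a shift and turn from the pose commanded when the call began, along the tool's axes at that moment; what a row does not reach only later rows make up. A row lasts 1/12 s, in which the tool goes at most 41.7 mm and 7.16 degrees, less where a joint would pass 70% of its speed; a pose out of reach is approached as far as the arm can. A call with a gripper value outside its range is refused whole. OPENING is the closure, from -1 (fully open) to 1 (shut), set as the call begins (- or left out, the last holds). The fingers move at their own pace and stop on an object; FORCE is the grip in N (left out, the last holds). Time passes only in rows, so rows that repeat a pose let the fingers close. It gives the time, the measured TCP pose, the force, the opening and the grip force at its end, in the units of the state.
- bot.get_obs(): the state, without advancing time (a new reading comes with each control period).
- bot.read_camera(name): name is "scene" or "top" or "wrist"; returns a dict with "pixels" (384x512x3 uint8, red, green, blue), "depth" (384x512 float32, m along the optical axis (not along the pixel's ray), 0 where there is no reading), "fovy" (degrees; the focal length in pixels is half the picture's height over the tangent of half this angle, whatever the lens; pixels are square), "cx", "cy" (the principal point, pixels), "pose" (4x4, takes a point from camera to world coordinates). Camera axes: x right, y down, z forward; pixel columns grow to the right and rows downward; lengths in m; the calibration is good to about 2 mm. A picture is of the moment at which its call begins.
- bot.hand_in(): hands the job in; it is judged then, once.
The state is a dict: "t": time; "q": joint angles; "joint_vel": joint speeds; "joint_torque": joint torques, N m; "eef_pos": TCP position; "tool_rot": TCP orientation; "contact_force": force on the tool from outside, world axes, zero at the start; "torque": the same for the moment, N m; "gripper_width": opening from 0.0 (shut) to 1.0 (fully open); "grasp_force": force on a finger pad.
Only numpy, scipy, OpenCV 4.12 (cv2) and the standard library are available. Lean on these libraries where they do the work, as an engineer would, in place of code of your own. Each camera call takes 0.05 s, during which the arm holds its last target. There are 200 camera calls.

## Working session

There is one attempt and no reset: what is moved stays moved. The work goes in short steps, Python scripts to look and compute and a shell command to move; the robot and the scene stay as the last step left them, time stands still between calls to the robot, and variables do not carry over. Pictures are saved under pics/ and viewed, at most 10 in all, crops included, and the job is handed in when it is done.

```bash
mkdir -p pics
cat > h.py <<'E'
import numpy as np,cv2
from station import bot
def grab(n):
    c=bot.read_camera(n); c['f']=c['pixels'].shape[0]/2/np.tan(np.radians(c['fovy'])/2); return c
def ray(c,u,v,z):
    d=c['pose'][:3,:3]@np.array([(u-c['cx'])/c['f'],(v-c['cy'])/c['f'],1]); o=c['pose'][:3,3]
    return o+d*(z-o[2])/d[2]
def cloud(c):
    v,u=np.mgrid[:384,:512]; d=c['depth']
    p=np.stack([(u-c['cx'])/c['f']*d,(v-c['cy'])/c['f']*d,d],-1)
    return p@c['pose'][:3,:3].T+c['pose'][:3,3]
E
python3 - <<'E'
from h import *
for n in('top','scene'):
    c=grab(n); cv2.imwrite(f'pics/{n}0.png',cv2.resize(c['pixels'][...,::-1],(768,576)))
    np.savez(f'{n}.npz',**c); print(n,c['pose'].round(3).tolist(),c['fovy'])
o=bot.get_obs();print(o['t'],o['eef_pos'],o['tool_rot'],o['contact_force'],o['gripper_width'])
E
```

```text
top [[0.017, -0.986, 0.166, 0.371], [-0.999, -0.021, -0.024, 0.083], [0.027, -0.166, -0.986, 1.026], [0.0, 0.0, 0.0, 1.0]] 56.21181954763517
scene [[-0.698, -0.504, 0.509, -0.004], [-0.716, 0.508, -0.479, 0.603], [-0.017, -0.699, -0.715, 0.848], [0.0, 0.0, 0.0, 1.0]] 45.38342959103797
0.1 [ 0.23557675 -0.63198858  0.23043758] [-7.85049195e-04  9.84124743e-01  1.77476291e-01 -2.01216402e-04] [-0.71071707  0.3794385   0.16113554] 0.9988023473829928
```

View pics/top0.png

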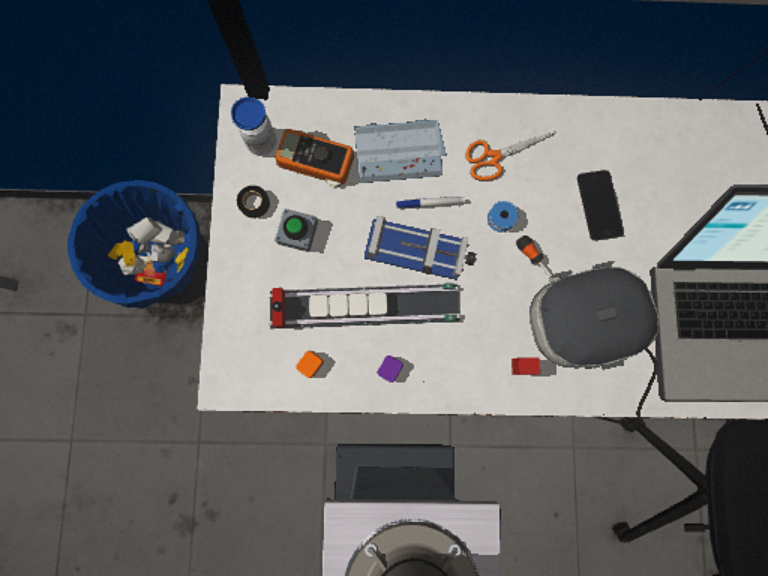

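View pics/scene0.png

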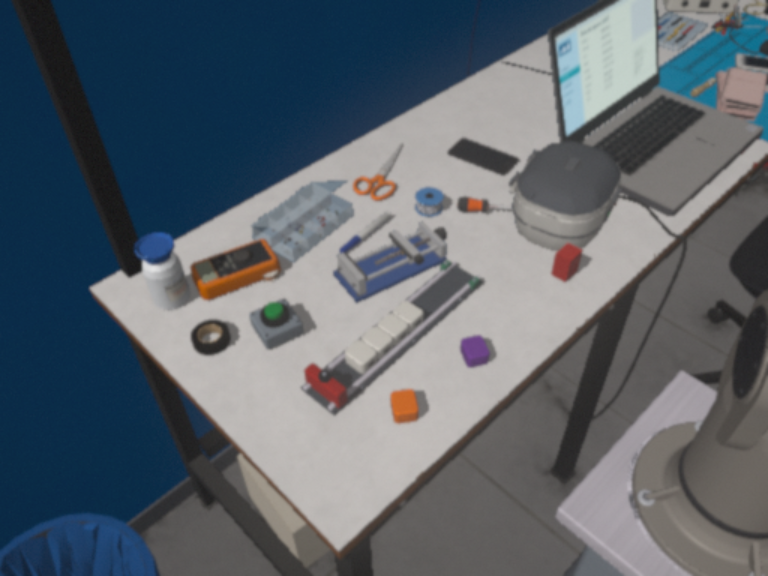

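The top view shows the rail running left to right at row ~305. The red stop is on the left at (277,307), which is +y. The white row spans columns 310–386, the green cheeks are near (455,303), and the console button is at (295,226). The orange (310,364) and purple (391,368) blocks are look-alikes off the rail. The four white blocks in the channel fit the description, and the rearmost is the right one at (377,303).

Run:
```python
from h import *
for n in('top','scene'):
    c=dict(np.load(n+'.npz')); P=cloud(c); hsv=cv2.cvtColor(c['pixels'],cv2.COLOR_RGB2HSV); H,S,V=hsv[...,0],hsv[...,1],hsv[...,2]
    X,Y,Z=P[...,0],P[...,1],P[...,2]
    box=(X>.3)&(X<.85)&(Y>-.5)&(Y<.4)
    ms={'red':((H<6)|(H>174))&(S>140)&(V>60),'green':(H>50)&(H<85)&(S>90)&(V>40),
     'white':(S<60)&(V>120)&(Z>.022)&(Z<.042)}
    for k,m in ms.items():
        nn,l,st,ce=cv2.connectedComponentsWithStats((m&box).astype('uint8'))
        for i in range(1,nn):
            if st[i,4]<12: continue
            q=P[l==i]; z=np.percentile(q[:,2],80); vv,uu=np.where(l==i)
            t=q[abs(q[:,2]-z)<.006]
            (cu,cv),(w,h),a=cv2.minAreaRect(np.c_[uu,vv].astype('float32'))
            pts=np.array([ray(c,u,v,z) for u,v in cv2.boxPoints(((cu,cv),(w,h),a))])
            print(n,k,ce[i].round(1),st[i,4],'z80 %.3f'%z,'mean',t.mean(0).round(4),'rect',pts[:,:2].round(3).tolist())
# rail: crop
c=dict(np.load('top.npz'))
im=c['pixels'][130:260,160:330,::-1]; cv2.imwrite('pics/crop.png',cv2.resize(im,None,fx=4.6,fy=4.6,interpolation=2))
```

```text
top red [184.4 196.5] 62 z80 0.042 mean [0.5162 0.2577 0.0399] rect [[0.503, 0.266], [0.528, 0.267], [0.529, 0.248], [0.504, 0.247]]
top red [184.7 212.1] 69 z80 0.041 mean [0.4734 0.2545 0.0395] rect [[0.492, 0.265], [0.493, 0.246], [0.46, 0.245], [0.459, 0.264]]
top red [350.1 243.9] 202 z80 0.053 mean [ 0.3947 -0.2023  0.0515] rect [[0.407, -0.171], [0.408, -0.221], [0.381, -0.22], [0.38, -0.171]]
top green [195.7 149.9] 89 z80 0.055 mean [0.6457 0.2299 0.0537] rect [[0.645, 0.249], [0.665, 0.23], [0.646, 0.21], [0.625, 0.228]]
top green [296.5 190.5] 12 z80 0.021 mean [ 0.5432 -0.0556  0.0196] rect [[0.547, -0.05], [0.55, -0.056], [0.539, -0.061], [0.536, -0.055]]
top green [299.4 211.5] 19 z80 0.020 mean [ 0.4833 -0.0639  0.0188] rect [[0.487, -0.057], [0.488, -0.071], [0.479, -0.071], [0.479, -0.057]]
top white [246.7  86.9] 55 z80 0.040 mean [0.8443 0.0925 0.0388] rect [[0.846, 0.121], [0.848, 0.051], [0.838, 0.051], [0.836, 0.121]]
top white [190.8 101.9] 39 z80 0.035 mean [0.7952 0.254  0.0338] rect [[0.792, 0.267], [0.807, 0.261], [0.797, 0.24], [0.782, 0.247]]
top white [1
[... 3728 characters left out ...]
[0.603, 0.068]]
scene white [139.2 184.5] 28 z80 0.034 mean [0.797  0.2541 0.0327] rect [[0.804, 0.263], [0.799, 0.242], [0.788, 0.246], [0.793, 0.267]]
scene white [108.1 197.1] 79 z80 0.038 mean [0.8167 0.3335 0.0365] rect [[0.818, 0.354], [0.836, 0.341], [0.803, 0.315], [0.786, 0.328]]
scene white [189.1 200.2] 12 z80 0.031 mean [0.6677 0.1976 0.0298] rect [[0.674, 0.204], [0.679, 0.198], [0.657, 0.19], [0.653, 0.197]]
scene white [255.1 222. ] 895 z80 0.032 mean [0.5039 0.1303 0.0303] rect [[0.521, 0.201], [0.53, 0.047], [0.482, 0.059], [0.476, 0.209]]
scene white [176.4 215.8] 139 z80 0.032 mean [0.6483 0.2498 0.0302] rect [[0.686, 0.256], [0.673, 0.194], [0.614, 0.217], [0.627, 0.276]]
```

View pics/crop.png

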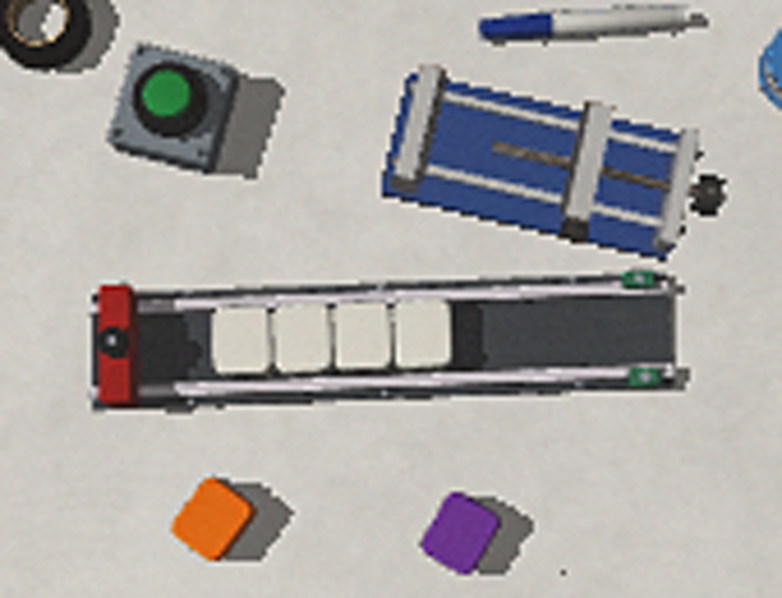

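The crop confirms the rail layout: the red stop at the left, four touching white chargers, and an open channel to their right. The orange and purple cubes lie off the rail.

Distances from the masks:
- Stop (0.4945, 0.256) to cheeks (0.513, -0.060) is 317 mm, against 320 mm expected.
- The row centre lies on that line.
- The rear face is at y≈0.056, so the push is about 46 mm.

I'll shut the fingers and fly to a point behind the row.

```bash
python3 -m jog '[[4,-4,0,-0.12],[8,-8,0,-0.24],[12,-12,0,-0.36],[16,-16,0,-0.48],[19,-20,0,-0.6],[22,-23,0,-0.72],[25,-26,0,-0.84],[28,-29,0,-0.96],[31,-33,0,-1.08],[34,-36,0,-1.2],[37,-39,0,-1.273],[40,-42,0,-1.273],[43,-45,0,-1.273],[46,-48,0,-1.273],[48.3,-51.1,2,-1.273],[48.3,-51.1,5,-1.273],[48.3,-51.1,8,-1.273],[48.3,-51.1,8,-1.273],[48.3,-51.1,8,-1.273]]' 1 40
python3 - <<'E'
from h import *
o=bot.get_obs();print(o['t'],o['eef_pos'],o['tool_rot'],o['contact_force'],o['gripper_width'])
c=grab('wrist'); cv2.imwrite('pics/w1.png',c['pixels'][...,::-1]); np.savez('wrist.npz',**c)
E
```

```text
t: 1.68
eef_pos: [0.5078, 0.0191, 0.1474]
tool_rot: [-0.003, 0.684, 0.73, -0.001]
contact_force: [0.4, -0.8, -0.2]
gripper_width: 0.001
grasp_force: 0.0
1.6833 [0.50783993 0.01914317 0.14743268] [-0.00306991  0.68368516  0.7297695  -0.00128846] [ 0.35387087 -0.82095298 -0.21474005] 0.0007757068495110152
```

View pics/w1.png

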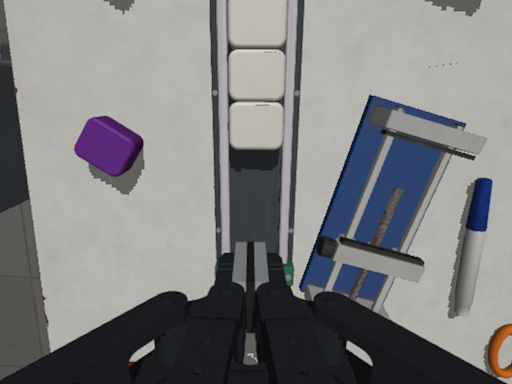

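The wrist view shows the shut fingertips (col ~250, row ~245) over the open channel. The rearmost white charger's rear edge is at row ~148, cols 230–283. I'll measure it in this view.

Run:
```python
from h import *
c=dict(np.load('wrist.npz')); P=cloud(c)
hsv=cv2.cvtColor(c['pixels'],cv2.COLOR_RGB2HSV); Z=P[...,2]
m=((hsv[...,1]<60)&(hsv[...,2]>120)&(abs(Z-.032)<.004)).astype('uint8'); m[:,:215]=0;m[:,300:]=0;m[152:]=0
m=cv2.morphologyEx(m,cv2.MORPH_OPEN,np.ones((5,5),'uint8'))
n,l,st,ce=cv2.connectedComponentsWithStats(m); print(st,ce)
for i in range(1,n):
    if st[i,4]>200: q=P[l==i]; print(q.mean(0).round(4),q.min(0).round(4),q.max(0).round(4))
# row axis: per-row centres of white
vs=[v for v in range(0,146) if m[v].sum()>40]
C=np.array([ray(c,(np.where(m[v])[0].min()+np.where(m[v])[0].max())/2,v,.032) for v in vs])
k=np.polyfit(C[:,1],C[:,0],1); print('x=%.4f*y+%.4f'%tuple(k), C[-1], np.polyval(k,[.02,.055,.1]))
```

```text
[[     0      0    512    384 188796]
 [   228      0     60     46   2671]
 [   229     50     57     50   2724]
 [   229    102     55     47   2417]] [[255.44358991 196.43671476]
 [257.28640958  22.03070011]
 [256.91629956  74.37665198]
 [256.33595366 125.16342573]]
[0.504  0.1411 0.0312] [0.4828 0.1256 0.0281] [0.5252 0.1561 0.0337]
[0.5062 0.1069 0.0311] [0.4853 0.089  0.0281] [0.5278 0.1245 0.0337]
[0.5084 0.0708 0.0311] [0.4871 0.0526 0.0282] [0.5298 0.088  0.0342]
x=-0.0617*y+0.5128 [0.5091367  0.05602551 0.032     ] [0.51152501 0.50936473 0.50658723]
```

```bash
python3 -m jog '[[0,0.35,3,0],[0,0.35,6,0],[0,0.35,9,0],[0,0.35,11,0],[0,0.35,12.3,0],[0,0.35,13.1,0],[0,0.35,13.1,0],[0,0.35,13.1,0]]'
```

```text
t: 2.4
eef_pos: [0.514, 0.0143, 0.0211]
tool_rot: [0.001, 0.686, 0.727, 0.0]
contact_force: [-0.2, -0.7, 0.4]
gripper_width: 0.002
grasp_force: 0.0
```

```bash
python3 -m jog '[[0.3,-0.2,0.5,0],[0.8,-0.2,0.5,0],[1.2,-0.2,0.5,0],[1.6,-0.2,0.5,0],[2.0,-0.2,0.5,0],[2.3,-0.2,0.5,0],[2.6,-0.2,0.5,0],[2.9,-0.2,0.5,0],[3.2,-0.2,0.5,0],[3.5,-0.2,0.5,0],[3.8,-0.2,0.5,0],[4.1,-0.2,0.5,0],[4.4,-0.2,0.5,0],[4.7,-0.2,0.5,0],[5.0,-0.2,0.5,0],[5.2,-0.2,0.5,0]]'
python3 - <<'E'
from h import *
c=grab('top'); cv2.imwrite('pics/t2.png',cv2.resize(c['pixels'][130:260,160:330,::-1],None,fx=4.6,fy=4.6,interpolation=2))
E
```

```text
t: 3.73
eef_pos: [0.5082, 0.0675, 0.0153]
tool_rot: [-0.0, 0.686, 0.728, 0.0]
contact_force: [0.2, -1.6, 1.8]
gripper_width: 0.005
grasp_force: 0.8
```

View pics/t2.png

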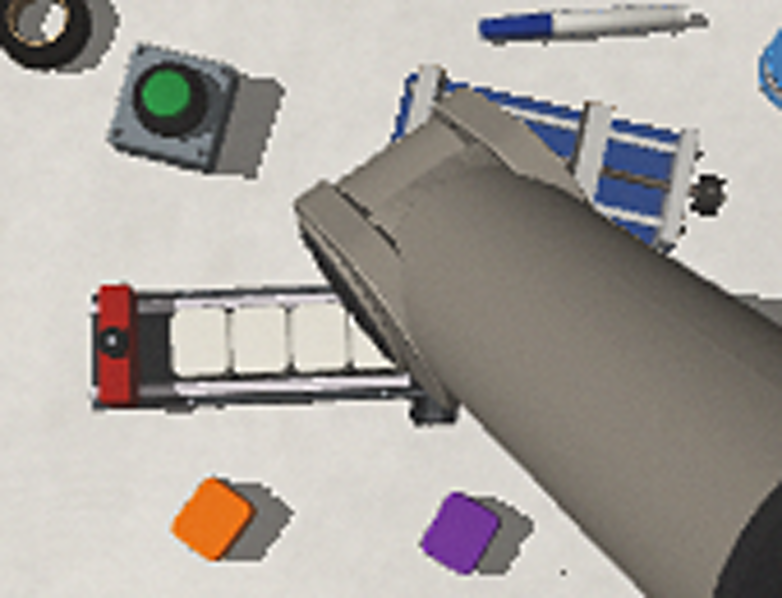

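The row has moved as a touching train. The front charger's edge (crop col 173) is about 23 mm from the stop face (col 135). I'll push on slowly until the force rises.

```bash
python3 -m jog '[[0.3,0,0,0],[0.6,0,0,0],[0.9,0,0,0],[1.2,0,0,0],[1.4,0,0,0],[1.6,0,0,0],[1.8,0,0,0],[1.9,0,0,0],[2.0,0,0,0],[2.1,0,0,0],[2.1,0,0,0]]'
```

```text
t: 4.7
eef_pos: [0.5071, 0.0882, 0.0153]
tool_rot: [-0.0, 0.686, 0.728, 0.0]
contact_force: [0.3, 0.2, -0.5]
gripper_width: -0.002
grasp_force: 0.0
```

```bash
python3 -m jog '[[0.1,0,0,0],[0.2,0,0,0],[0.3,0,0,0],[0.3,0,0,0]]'; python3 -m jog '[[0.1,0,0,0],[0.2,0,0,0],[0.2,0,0,0]]'
```

```text
t: 5.03
eef_pos: [0.507, 0.09, 0.0153]
tool_rot: [0.0, 0.686, 0.727, -0.001]
contact_force: [0.6, -4.2, 1.7]
gripper_width: -0.001
grasp_force: 2.1
t: 5.28
eef_pos: [0.507, 0.0901, 0.0153]
tool_rot: [0.001, 0.687, 0.727, -0.002]
contact_force: [0.8, -9.0, 2.8]
gripper_width: 0.001
grasp_force: 4.5
```

Run:
```python
from h import *
c=grab('top'); cv2.imwrite('pics/t3.png',cv2.resize(c['pixels'][185:225,170:270,::-1],None,fx=8,fy=8,interpolation=2))
```

```text
(no output)
```

View pics/t3.png

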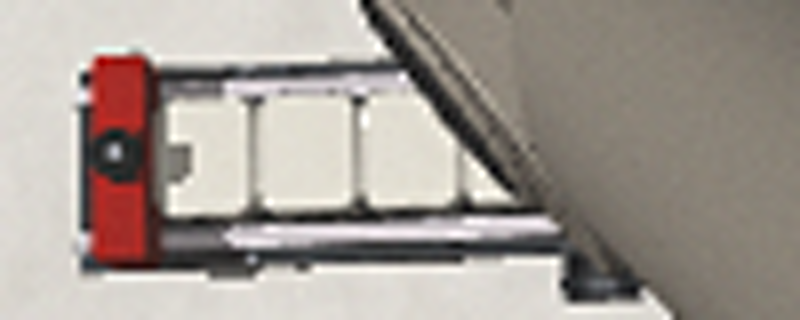

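The front charger sits against the stop (crop col ~160), the row is touching, and the force rises to 9 N without motion, so it is home. I'll back off, rise and check.

```bash
python3 -m jog '[[-0.3,0,0,0],[-1,0,0,0],[-2.5,0,0,0],[-4,0,-1,0],[-5,0,-4,0],[-5,0,-8,0],[-5,0,-12,0],[-3,1,-13,0],[0,2,-13,0],[3,3,-13,0],[5,5,-13,0],[7,7,-13,0],[7,7,-13,0],[7,7,-13,0]]'
python3 - <<'E'
from h import *
o=bot.get_obs();print(o['t'],o['eef_pos'],o['contact_force'])
for n in('scene','wrist'):
    c=grab(n); cv2.imwrite(f'pics/{n}4.png',c['pixels'][...,::-1]); P=cloud(c)
    hsv=cv2.cvtColor(c['pixels'],cv2.COLOR_RGB2HSV); H,S,V=hsv[...,0],hsv[...,1],hsv[...,2]
    m=(H>50)&(H<85)&(S>90)&(V>40)&(P[...,1]>.1)&(P[...,0]<.8)
    _,l,st,ce=cv2.connectedComponentsWithStats(m.astype('uint8'))
    if len(st)>1:
        i=1+st[1:,4].argmax(); q=P[l==i]; z=np.median(q[:,2]); print(n,ce[i],st[i],z,ray(c,*ce[i],z),q.mean(0))
E
python3 -c "
import cv2,numpy as np
a=cv2.imread('pics/scene4.png');b=cv2.imread('pics/wrist4.png');cv2.imwrite('pics/b4.png',cv2.resize(np.hstack([a,b]),(800,300)))"
```

```text
t: 6.5
eef_pos: [0.5727, 0.169, 0.1451]
tool_rot: [-0.001, 0.685, 0.729, 0.001]
contact_force: [0.2, 0.0, -1.1]
gripper_width: -0.003
grasp_force: 0.0
6.5 [0.57267419 0.16901465 0.145094  ] [ 0.16988219  0.02830659 -1.05729761]
scene [181.90654206 206.87850467] [176 202  13  11 107] 0.051999880666899534 [0.64419778 0.23361609 0.05199988] [0.64493429 0.2331875  0.05111598]
wrist [365.89081567 119.85163776] [ 343   98   46   45 1557] 0.05294213944433887 [0.6472368  0.22913445 0.05294214] [0.64697912 0.22914159 0.05363572]
```

View pics/b4.png

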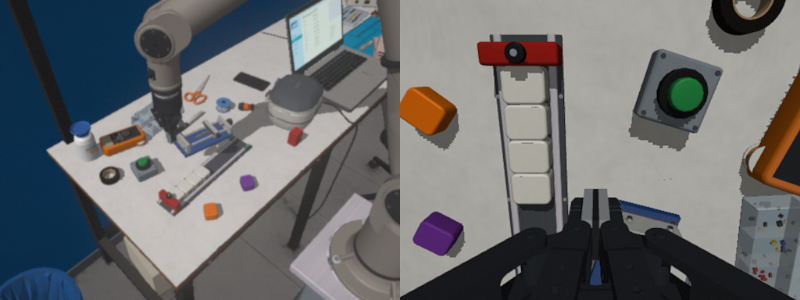

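All four chargers stand in a touching row against the red stop, in both the scene and wrist views. The button is seen at wrist pixel (366,120), which is (0.646, 0.230, 0.053) in the world. I'll hover over it next.

```bash
python3 -m jog '[[2,3,0,0],[4,5.5,0,0],[5.6,7.7,2,0],[5.6,7.7,5,0],[5.6,7.7,7,0],[5.6,7.7,7.5,0],[5.6,7.7,7.5,0],[5.6,7.7,7.5,0]]'; python3 -m jog '[[0,0,0.4,0],[0,0,0.8,0],[0,0,1.2,0],[0,0,1.5,0],[0,0,1.5,0]]'
```

```text
t: 7.27
eef_pos: [0.6463, 0.2266, 0.0712]
tool_rot: [0.0, 0.686, 0.727, 0.0]
contact_force: [-0.0, -0.2, 0.6]
gripper_width: 0.003
grasp_force: 0.0
t: 7.68
eef_pos: [0.6457, 0.2271, 0.0547]
tool_rot: [-0.0, 0.686, 0.728, -0.0]
contact_force: [-0.5, -0.2, 0.1]
gripper_width: -0.0
grasp_force: 0.0
```

Now I'll press until the force jumps past about 5 N, which means the travel has bottomed out.

```bash
python3 -m jog '[[0,0,0.2,0],[0,0,0.4,0],[0,0,0.6,0],[0,0,0.7,0],[0,0,0.7,0]]'; python3 -m jog '[[0,0,0.1,0],[0,0,0.2,0],[0,0,0.2,0]]'
```

```text
t: 8.1
eef_pos: [0.6462, 0.2275, 0.0485]
tool_rot: [0.0, 0.686, 0.728, 0.0]
contact_force: [-1.5, -0.5, 5.0]
gripper_width: -0.0
grasp_force: 2.3
t: 8.35
eef_pos: [0.6463, 0.2275, 0.048]
tool_rot: [0.0, 0.686, 0.728, 0.0]
contact_force: [-4.9, -3.4, 13.4]
gripper_width: 0.001
grasp_force: 6.9
```

The force is 13 N with almost no further travel, so the button is fully down. I'll let go and retreat.

```bash
python3 -m jog '[[0,0,0,0],[0,0,-1,0],[0,0,-3,0],[0,0,-6,0],[0,0,-9,0],[-3,-3,-10,0],[-6,-6,-10,0],[-6,-6,-10,0],[-6,-6,-10,0]]'
python3 - <<'E'
from h import *
c=grab('wrist'); cv2.imwrite('pics/w5.png',c['pixels'][...,::-1]); P=cloud(c)
hsv=cv2.cvtColor(c['pixels'],cv2.COLOR_RGB2HSV); H,S,V=hsv[...,0],hsv[...,1],hsv[...,2]
m=(H>50)&(H<85)&(S>90)&(V>40)&(P[...,1]>.15); print(np.median(P[m],0),bot.get_obs()['contact_force'])
E
```

```text
t: 9.1
eef_pos: [0.5884, 0.1608, 0.1461]
tool_rot: [0.001, 0.687, 0.727, -0.001]
contact_force: [0.5, 0.0, 0.8]
gripper_width: 0.001
grasp_force: 0.0
[0.64747811 0.22904162 0.05302855] [1.3754734  0.7412354  0.49642314]
```

View pics/w5.png

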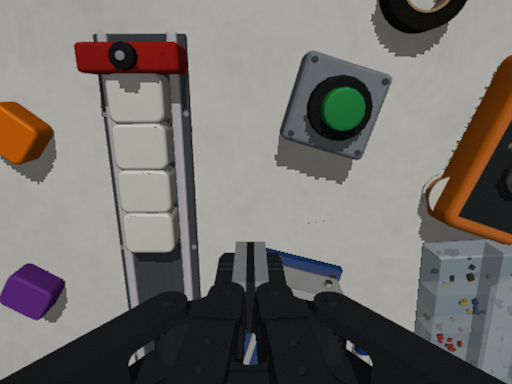

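The row is home against the stop (cols 105–180, rows 72–252). The button at (343,108) is back up at z = 0.053, and the robot is clear of everything.

```bash
python3 -c "
from station import bot
print(bot.hand_in())"
```

```text
the job is handed in; nothing more can be done
None
```

The four chargers are home in a touching row against the red stop, the green button was pressed fully down and is up again, and the job is handed in; the hand-in returned no verdict.

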